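# Clear the desk tray and draw the ruler out through its opening

### The job

Sort the two small things lying on the ruler in the blue tray: put the eraser into the bin that already holds erasers and the pink tape roll into the bin that already holds tape rolls. Then draw the ruler out of the tray; it is longer than the opening between the two covers, so slide it to one side, tilt it and bring it out one end first. Finish holding the whole ruler still in the gripper, a good hand's width (10 cm) clear above the tray and touching nothing else, do not let go of it, and leave the mouse, calculator and sticky notes where they are.

Things in the scene. Friction and masses are not known exactly. Their poses are not given: they have to be found in the camera images.
- tray: blue desk tray with a flat floor, fixed to the desk, 155 (its x) x 342 (its y) x 50 mm high; origin at the centre of its underside, z up. Floor 6 mm thick, walls 5 mm; inside 145 x 332 mm. Two fixed flat covers (underside 45 mm, top 50 mm above the desk) roof both ends from |y| = 80 mm outward, so the only opening is 160 mm long in y and 145 mm wide in x, centred on the origin.
- ruler: pale wooden ruler, 30 (its x) x 230 (its y, the length) x 7 mm thick, about 45 g, lying flat on the tray floor along the tray's length, each end under a cover; origin at the centre of its underside (6 mm above the desk), z up.
- ruler_end_a (a point): middle of the ruler's end face at its +y end (115 mm from the ruler's origin, half way up its thickness)
- ruler_end_b (a point): middle of the ruler's end face at its -y end (115 mm from the ruler's origin, half way up its thickness)
- eraser_loose: eraser in a teal sleeve, 22 (its x) x 56 (its y, the length) x 12 mm, 20 g, lying on the ruler in the tray's opening, roughly along the ruler (35 mm from the ruler's centre, on either side); origin at the centre of its underside, 13 mm above the desk
- pink_roll: pink roll of decorative tape lying flat, 47 mm across and 15 mm high, 20 g, on the ruler in the tray's opening (35 mm from the ruler's centre, on the other side from the eraser); origin at the centre of its underside, 13 mm above the desk
- eraser_bin: open grey bin fixed to the desk, 120 (its x) x 160 (its y) x 32 mm high, walls and floor 5 mm; two erasers lie fixed in its -y half. Origin at the centre of its underside. The two bins look alike but for their contents and may change places.
- eraser_bin_spot (a point): middle of the empty +y half of the eraser bin's inner floor, 5 mm above the desk; 77 mm free along the bin's y, 110 mm along its x
- tape_bin: open grey bin fixed to the desk, same size as the other; two sage green tape rolls lie fixed in its -y half. Origin at the centre of its underside.
- tape_bin_spot (a point): middle of the empty +y half of the tape bin's inner floor, 5 mm above the desk; 77 mm free along the bin's y, 110 mm along its x
- mouse_b: white computer mouse, 59 x 112 x 34 mm, loose on the desk to the right of the bins; leave alone; origin at the centre of its underside
- calculator: pocket calculator, 118 x 72 x 13 mm, loose on the desk to the right; leave alone; origin at the centre of its underside
- notes: yellow pad of sticky notes, 76 x 76 x 13 mm, loose on the desk behind the bins; leave alone; origin at the centre of its underside

How it is judged (in metres and radians):
On the way, in this order (a step that is already met when the one before it is completed fails the run):
1. the eraser lies let go in the eraser bin and the pink tape roll lies let go in the tape bin (x of eraser_loose in the frame of eraser_bin between -0.056 and 0.056 m and y of eraser_loose in the frame of eraser_bin between -0.076 and 0.076 m and z of eraser_loose in the frame of eraser_bin between -0.005 and 0.05 m and x of pink_roll in the frame of tape_bin between -0.056 and 0.056 m and y of pink_roll in the frame of tape_bin between -0.076 and 0.076 m and z of pink_roll in the frame of tape_bin between -0.005 and 0.05 m and contact force between each of eraser_loose, pink_roll and the fingers below 0.1 N and linear speed of each of eraser_loose, pink_roll below 0.03 m/s), for 0.2 s.
2. the ruler stands slanting through the tray's opening: one end above the covers' top, the other still below the covers (((z of ruler_end_a in the frame of tray above 0.05 m and z of ruler_end_b in the frame of tray below 0.045 m) or (z of ruler_end_b in the frame of tray above 0.05 m and z of ruler_end_a in the frame of tray below 0.045 m))), for 0.1 s.
At the end, for the whole second after the job is handed in: The eraser rests in the eraser bin and the pink roll in the tape bin, both let go. The ruler is held by the fingers (over 1 N), still (under 30 mm/s and 0.3 rad/s), both its ends more than 120 mm above the tray's underside (70 mm above the covers), touching neither tray nor bins (all of step 1 and z of each of ruler_end_a, ruler_end_b in the frame of tray above 0.12 m and contact force between ruler and the fingers above 1 N and contact force between ruler and tray below 0.1 N and contact force between ruler and eraser_bin below 0.1 N and contact force between ruler and tape_bin below 0.1 N and linear speed of ruler below 0.03 m/s and angular speed of ruler below 0.3 rad/s); the arm keeps its last pose, push and grip.
It fails at once if the mouse is moved more than 30 mm (distance of mouse_b from where it was at the start of the episode above 0.03 m).
It fails at once if the calculator is moved more than 30 mm (distance of calculator from where it was at the start of the episode above 0.03 m).
It fails at once if the sticky notes pad is moved more than 30 mm (distance of notes from where it was at the start of the episode above 0.03 m).
It also fails if it takes over 72 s, if anything falls off the work surface, if the arm or the gripper's body presses on something with over 40 N, if the wrist force passes 120 N, or if a joint passes its speed limit or range.

### The arm

A 6-joint arm with a two-finger parallel gripper is mounted at the origin on a cart in front of the work surface, level with it; the furniture and walls round the work are solid. World frame = base frame: x ahead of the robot, y to its left, z up, the work surface at z = 0. Lengths are in m, angles in degrees, forces in N, time in s.
With the tool pointing down it reaches from about 0.325 to 0.925 m from the base axis. Payload 3.1 kg.
Tool frame: the origin (TCP) lies between the finger pads; the fingertips stand arm.tcp_to_tips ahead of it and the grasp point (between the pads) lies 11 mm behind it (arm.tcp_to_tips is the distance from the TCP to the fingertips, in m); z points along the fingers, y is the line along which they close (so a half turn about z gives the same grasp; the last joint's range is limited). The gripper opens to 85 mm and grips with 20 to 120 N. Pads are 22 mm wide; open, the fingers measure 114 mm over their backs; the gripper's body (76 mm by 85 mm) begins 54 mm behind the grasp point. The pads swing forward as they close: fully open they stand 13 mm farther back than shut.
Start: joints at [-76.158, 12.427, 92.441, -0, 75.132, -6.429], TCP at [0.217, -0.586, 0.239] pointing down, gripper open.
Joint ranges: [-157.48, 157.48], [-44.54, 120.13], [17.64, 146.25], [-64.5, 244.5], [7.68, 150.69], [-147.95, 147.95]. Speed limits (degrees/s): [159.86, 159.86, 180, 180, 180, 180].

### API

Orientations are given as a 3x3 rotation matrix whose columns are the frame's x, y, z axes.
In Python, from workcell import arm gives the robot as it stands.
- The arm moves only by the tool arm_command, never from a script. Its argument "steps" is a list of rows, each a list of 3 entries, a list of its own where there are three numbers: the shift along the world's x, y, z scaled (see below), then the turn, a rotation vector about the world's x, y, z scaled (see below), then the closure, from -1 (fully open) to 1 (shut). In form: [[[tx, ty, tz], [wx, wy, wz], hand], ...]. A call has 1 to 12 rows; each row is the pose to reach, as a shift and turn from the pose commanded when the call began, turning the shorter way round; what a row does not reach only later rows make up. The controller multiplies each number of a shift by 10 cm and each number of a turn by 180 degrees. A row lasts 1/12 s, in which the tool goes at most 41.7 mm and 7.16 degrees, less where a joint would pass 70% of its speed; a pose out of reach is approached as far as the arm can. A call with a number of a shift or a turn outside -1 to 1 is refused whole. A call with a gripper value outside its range is refused whole. The fingers move at their own pace and stop on an object; "force" is the grip in N (left out, the last holds). Time passes only in rows, so rows that repeat a pose let the fingers close. It gives the time, the measured TCP pose, the force, the opening and the grip force at its end, in the units of the state.
- arm.get_state(): the state, without advancing time (a new reading comes with each control period).
- arm.read_camera(name): name is "scene" or "side" or "wrist"; returns the picture (480x640x3 uint8, red, green, blue); there is no depth.
- arm.camera_params(name): a dict with "fx", "fy", "cx", "cy" (pixels), "extrinsics" (4x4, takes a point from camera to world coordinates); the wrist camera has in their place "tool_from_camera" (4x4, takes a point from camera to tool coordinates, whose origin is the TCP and whose axes are the flange's). Camera axes: x right, y up, looking along -z (the intrinsics and any distortion apply to the point x, -y, -z); pixel columns grow to the right and rows downward; lengths in m; the calibration is good to about 2 mm. A picture is of the moment at which its call begins: read the wrist's pose just before it. camera_params takes no time and is no camera call.
- arm.close_job(): hands the job in; it is judged then, once.
The state is a dict: "time_s": time; "joint_positions": joint angles; "qd": joint speeds; "effort": joint torques, N m; "tool_pos": TCP position; "tool_rot": TCP orientation; "ft_force": force on the tool from outside, world axes, zero at the start; "torque": the same for the moment, N m; "grip_width": opening from 0.0 (shut) to 1.0 (fully open); "grasp_force": force on a finger pad.
Only numpy, scipy, OpenCV 4.12 (cv2) and the standard library are available. Lean on these libraries where they do the work, as an engineer would, in place of code of your own. Each camera call takes 0.05 s, during which the arm holds its last target. There are 200 camera calls.

## Working session

There is one attempt and no reset: what is moved stays moved. The work goes in short steps, Python scripts to look and compute and a tool call to move; the robot and the scene stay as the last step left them, time stands still between calls to the robot, and variables do not carry over. Pictures are saved under pics/ and viewed, at most 12 in all, crops included, and the job is handed in when it is done.

Besides the shell and the picture viewer there is one more tool, called after "Emit:" as name(argument=value, ...) on one line, values as JSON. arm_command: Moves the arm, as the interface text tells. Shifts and turns lie within -1 to 1; 1 stands for 10 cm of shift or 180 degrees of turn. Its arguments: {"type":"object","properties":{"steps":{"type":"array"},"force":{"type":"number"}},"required":["steps"]}

```bash
mkdir -p pics; ls
python3 - <<'E'
from workcell import arm
import cv2
s=arm.get_state();print(s['time_s'],s['tool_pos'],s['tool_rot'],arm.tcp_to_tips)
for n in('scene','side'):
    cv2.imwrite(f'pics/{n}0.png',arm.read_camera(n)[:,:,::-1]);print(n,arm.camera_params(n))
print(arm.camera_params('wrist'))
E
```

```text
pics
0.0 [ 0.21635849 -0.58550308  0.23796078] [[ 9.38075987e-01  3.46429068e-01 -5.85695238e-04]
 [ 3.46429465e-01 -9.38073110e-01  2.33791622e-03]
 [ 2.60497185e-04 -2.39604516e-03 -9.99997096e-01]] 0.008
scene {'fx': 568.547372762499, 'fy': 568.547372762499, 'cx': 308.340198983083, 'cy': 233.9915959484665, 'extrinsics': array([[-0.71336827,  0.423057  , -0.55868459, -0.30680356],
       [-0.70073506, -0.44053972,  0.56115517,  0.64531318],
       [-0.00872213,  0.79180018,  0.61071794,  0.94687112],
       [ 0.        ,  0.        ,  0.        ,  1.        ]])}
side {'fx': 455.8003494666276, 'fy': 455.8003494666276, 'cx': 321.0076128798177, 'cy': 241.2280991696823, 'extrinsics': array([[-0.99908426, -0.01822539,  0.03871011,  0.57992294],
       [ 0.04228996, -0.55800442,  0.82875969,  0.59240147],
       [ 0.00649595,  0.82963781,  0.55826418,  0.58620129],
       [ 0.        ,  0.        ,  0.        ,  1.        ]])}
{'fx': 348.9437597341118, 'fy': 348.9437597341118, 'cx': 322.16908420802775, 'cy': 244.5583660289612, 'tool_from_camera': array([[-4.78358641e-04,  9.51348791e-01,  3.08115641e-01,
         7.77849715e-02],
       [ 9.99999653e-01,  2.45100470e-04,  7.95748108e-04,
         4.62807771e-04],
       [ 6.81514712e-04,  3.08115915e-01, -9.51348579e-01,
        -1.35017000e-01],
       [ 0.00000000e+00,  0.00000000e+00,  0.00000000e+00,
         1.00000000e+00]])}
```

View pics/scene0.png

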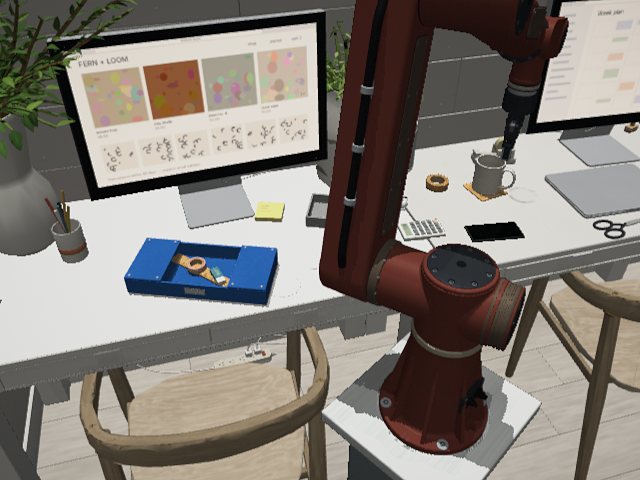

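View pics/side0.png

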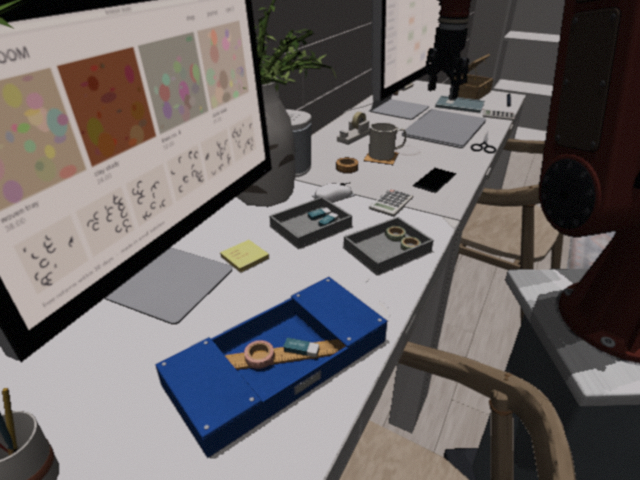

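The side view shows the tray with the pink roll at (259,355), the eraser at (300,347), the eraser bin at (311,222) and the tape bin at (388,243). The notes are at (245,255). The scene view confirms the tray at (200,270), with the arm hiding the bins.

```bash
cat > h.py <<'E'
from workcell import arm
import numpy as np, cv2
def cam(n,s=None):
    p=arm.camera_params(n)
    if n=='wrist':
        T=np.eye(4);T[:3,:3]=s['tool_rot'];T[:3,3]=s['tool_pos'];E=T@p['tool_from_camera']
    else:E=p['extrinsics']
    return p,E
def ray(c,px,z):
    p,E=c;u,v=px
    d=E[:3,:3]@np.array([(u-p['cx'])/p['fx'],-(v-p['cy'])/p['fy'],-1]);o=E[:3,3]
    return (o+d*(z-o[2])/d[2])
def proj(c,P):
    p,E=c;q=E[:3,:3].T@(np.array(P)-E[:3,3])
    return p['cx']+p['fx']*q[0]/-q[2],p['cy']-p['fy']*q[1]/-q[2]
E
python3 - <<'E'
from h import *
np.set_printoptions(precision=4,suppress=True)
c=cam('side')
for n,px,z in [('roll',(259,355),.02),('eraser',(300,347),.022),('ebin',(311,222),.005),('tbin',(388,243),.005),('notes',(245,255),.01),('mouse',(333,190),.02),('calc',(391,201),.01)]:print(n,ray(c,px,z))
for n in('side','scene'):
    im=cv2.imread(f'pics/{n}0.png');h=cv2.cvtColor(im,cv2.COLOR_BGR2HSV)
    m=cv2.inRange(h,(105,150,40),(125,255,255));k=max(cv2.findContours(m,0,2)[0],key=cv2.contourArea)
    a=cv2.approxPolyDP(cv2.convexHull(k),4,True)[:,0]
    for q in a:print(n,q,ray(cam(n),q,.05)[:2])
im=cv2.imread('pics/side0.png')[180:470,140:460]
cv2.imwrite('pics/sidec.png',cv2.resize(im,None,fx=2,fy=2,interpolation=2))
E
```

```text
roll [0.6551 0.0787 0.02  ]
eraser [0.5886 0.0657 0.022 ]
ebin [ 0.5604 -0.355   0.005 ]
tbin [ 0.3876 -0.2582  0.005 ]
notes [ 0.7066 -0.215   0.01  ]
mouse [ 0.4983 -0.4921  0.02  ]
calc [ 0.3493 -0.445   0.01  ]
side [385 320] [0.4454 0.0366]
side [204 447] [0.7096 0.2552]
side [157 368] [0.8007 0.1257]
side [328 278] [ 0.5348 -0.0793]
scene [124 277] [0.7112 0.2416]
scene [147 238] [0.8009 0.1205]
scene [276 249] [ 0.5289 -0.079 ]
scene [265 303] [0.4066 0.0684]
scene [128 291] [0.6621 0.2608]
```

View pics/sidec.png

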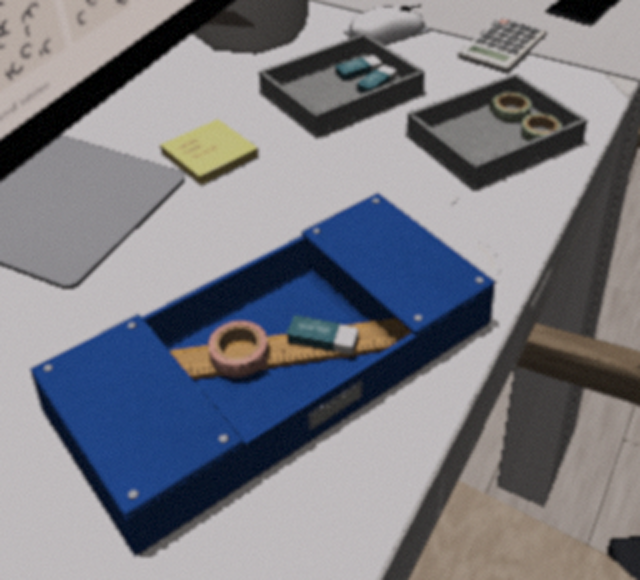

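Roll at crop (240,349), eraser at crop (322,335), on a slightly skewed ruler. The tray centre is about (0.62, 0.085) with its long axis about 39° from x. Next is a look from above over the bins.

Emit:
arm_command(steps=[[[0.7, 0.9, 0.3], [0, 0, 0], -1], [[0.7, 0.9, 0.3], [0, 0, 0], -1], [[0.7, 0.9, 0.3], [0, 0, 0], -1], [[0.7, 0.9, 0.3], [0, 0, 0], -1]])

```text
time_s: 0.43
tool_pos: [0.2901, -0.4926, 0.2709]
tool_rot: [[0.936, 0.351, 0.003], [0.351, -0.936, 0.001], [0.003, 0.0, -1.0]]
ft_force: [-0.7, -1.0, -1.0]
grip_width: 1.004
grasp_force: 0.0
```

Emit:
arm_command(steps=[[[0.7, 0.9, 0.3], [0, 0, 0], -1], [[0.7, 0.9, 0.3], [0, 0, 0], -1], [[0.7, 0.9, 0.3], [0, 0, 0], -1], [[0.7, 0.9, 0.3], [0, 0, 0], -1]])

```text
time_s: 0.77
tool_pos: [0.3599, -0.403, 0.3011]
tool_rot: [[0.936, 0.351, 0.004], [0.351, -0.936, -0.0], [0.003, 0.001, -1.0]]
ft_force: [0.5, -0.2, 0.9]
grip_width: 1.004
grasp_force: 0.0
```

Emit:
arm_command(steps=[[[0.4, 0.7, 0.3], [0, 0, 0], -1], [[0.4, 0.7, 0.3], [0, 0, 0], -1], [[0.4, 0.7, 0.3], [0, 0, 0], -1], [[0.4, 0.7, 0.3], [0, 0, 0], -1], [[0.4, 0.7, 0.3], [0, 0, 0], -1]])

```text
time_s: 1.18
tool_pos: [0.3961, -0.3369, 0.3287]
tool_rot: [[0.938, 0.347, -0.001], [0.347, -0.938, -0.001], [-0.001, 0.0, -1.0]]
ft_force: [-1.1, -1.0, -0.3]
grip_width: 1.001
grasp_force: 0.0
```

Run:
```python
from h import *
import pickle
s=arm.get_state();im=arm.read_camera('wrist');cv2.imwrite('pics/w1.png',im[:,:,::-1]);pickle.dump(s,open('w1.pkl','wb'));print(s['tool_pos'],s['time_s'],abs(s['qd']).max())
```

```text
[ 0.39611349 -0.33685296  0.3287193 ] 1.1833 1.367664681293582
```

View pics/w1.png

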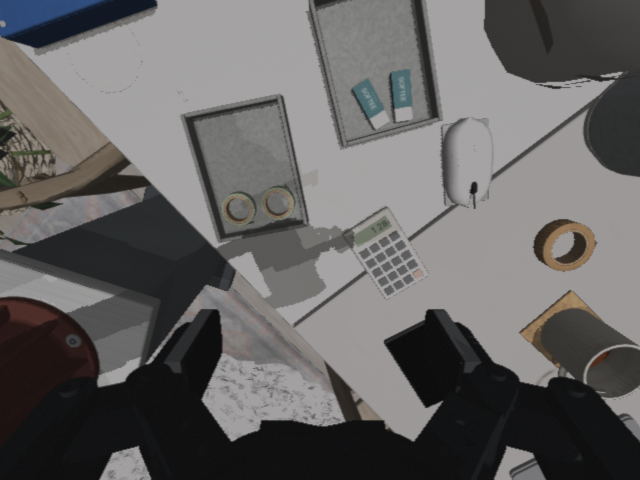

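Tape bin (rolls at pixels (239,208) and (277,203)) has rim corners (182,115), (285,95), (308,225), (220,242). Eraser bin (erasers at (369,104) and (401,92)) has near corners (345,147) and (441,120). The calculator is at (386,252) and the mouse at (468,160).

Run:
```python
from h import *
import pickle
np.set_printoptions(precision=4,suppress=True)
c=cam('wrist',pickle.load(open('w1.pkl','rb')))
P=[ray(c,p,.032)[:2] for p in[(182,115),(285,95),(308,225),(220,242)]]
print('tape corners',*P,'sides',[np.linalg.norm(P[i]-P[(i+1)%4]) for i in range(4)])
cen=np.mean(P,0);yd=(P[0]+P[1]-P[2]-P[3]);yd/=np.linalg.norm(yd)
print('tape bin',cen,'y',yd,'spot',cen+yd*.0375)
a,b=[ray(c,p,.032)[:2] for p in[(345,147),(441,120)]]
w=b-a;print('eraser bin edge',a,b,np.linalg.norm(w));w/=np.linalg.norm(w)
y=np.array([-w[1],w[0]]);
if y@yd<0:y=-y
print('y',y,'c',(a+b)/2+y*.08,'spot',(a+b)/2+y*.1175)
sc=cam('side')
for t in((a+b)/2+y*.08,cen):print(proj(sc,[*t,.005]))
```

```text
tape corners [ 0.4296 -0.1512] [ 0.4914 -0.2566] [ 0.356  -0.3326] [ 0.2949 -0.233 ] sides [np.float64(0.1221746004353297), np.float64(0.15519383003934234), np.float64(0.11675042976973102), np.float64(0.15755963867590908)]
tape bin [ 0.393  -0.2434] y [0.8634 0.5045] spot [ 0.4253 -0.2244]
eraser bin edge [ 0.4618 -0.3418] [ 0.5288 -0.4357] 0.11530845130596658
y [0.8139 0.5809] c [ 0.5604 -0.3422] spot [ 0.5909 -0.3205]
(np.float64(311.1415642190648), np.float64(224.7716728911226))
(np.float64(386.71197716291283), np.float64(246.7549521416021))
```

Emit:
arm_command(steps=[[[0.5, 0.85, 0], [0, 0, 0], -1], [[0.5, 0.85, 0], [0, 0, 0], -1], [[0.5, 0.85, 0], [0, 0, 0], -1]])

```text
time_s: 1.48
tool_pos: [0.447, -0.2496, 0.3279]
tool_rot: [[0.938, 0.346, -0.001], [0.346, -0.938, 0.003], [0.0, -0.003, -1.0]]
ft_force: [-0.7, 0.3, -0.4]
grip_width: 1.002
grasp_force: 0.0
```

Emit:
arm_command(steps=[[[0.5, 0.85, 0], [0, 0, 0], -1], [[0.5, 0.85, 0], [0, 0, 0], -1], [[0.5, 0.85, 0], [0, 0, 0], -1]])

```text
time_s: 1.73
tool_pos: [0.4975, -0.1641, 0.328]
tool_rot: [[0.938, 0.347, -0.001], [0.347, -0.938, 0.003], [0.0, -0.003, -1.0]]
ft_force: [0.1, -0.9, 0.0]
grip_width: 1.0
grasp_force: 0.0
```

Emit:
arm_command(steps=[[[0.5, 0.85, 0], [0, 0, 0], -1], [[0.5, 0.85, 0], [0, 0, 0], -1], [[0.5, 0.85, 0], [0, 0, 0], -1]])

```text
time_s: 1.98
tool_pos: [0.5478, -0.0791, 0.3278]
tool_rot: [[0.938, 0.347, -0.001], [0.347, -0.938, 0.002], [-0.0, -0.003, -1.0]]
ft_force: [-0.1, -0.7, 0.7]
grip_width: 1.003
grasp_force: 0.0
```

Emit:
arm_command(steps=[[[0.5, 0.85, 0], [0, 0, 0], -1], [[0.5, 0.85, 0], [0, 0, 0], -1], [[0.5, 0.85, 0], [0, 0, 0], -1]])

```text
time_s: 2.23
tool_pos: [0.598, 0.0059, 0.3275]
tool_rot: [[0.938, 0.347, -0.001], [0.347, -0.938, 0.002], [-0.0, -0.002, -1.0]]
ft_force: [-0.9, -0.6, -0.1]
grip_width: 0.999
grasp_force: 0.0
```

Emit:
arm_command(steps=[[[0.5, 0.85, 0], [0, 0, 0], -1], [[0.5, 0.85, 0], [0, 0, 0], -1], [[0.5, 0.85, 0], [0, 0, 0], -1], [[0.5, 0.85, 0], [0, 0, 0], -1], [[0.5, 0.85, 0], [0, 0, 0], -1]])

```text
time_s: 2.65
tool_pos: [0.6464, 0.0874, 0.3277]
tool_rot: [[0.938, 0.346, -0.003], [0.346, -0.938, -0.002], [-0.003, 0.001, -1.0]]
ft_force: [-0.6, -1.4, 0.2]
grip_width: 0.997
grasp_force: 0.0
```

Run:
```python
from h import *
import pickle
s=arm.get_state();im=arm.read_camera('wrist');cv2.imwrite('pics/w2.png',im[:,:,::-1]);pickle.dump(s,open('w2.pkl','wb'));print(s['tool_pos'],s['time_s'],abs(s['qd']).max())
```

```text
[0.64644942 0.08739224 0.32774237] 2.65 1.5897363693730202
```

View pics/w2.png

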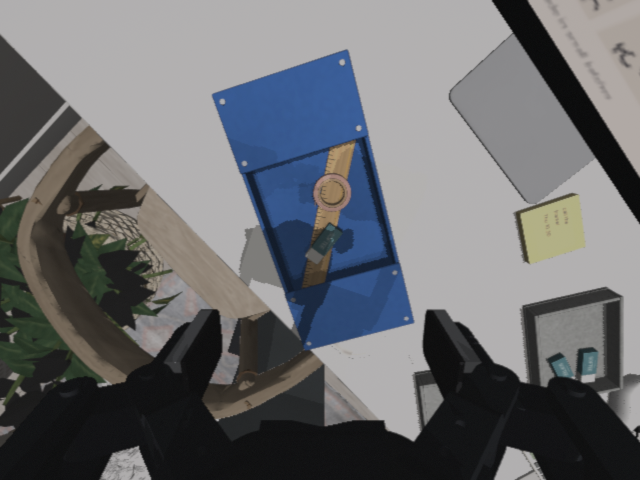

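The roll is at (332,192) and the eraser at (324,243), skewed a little to the ruler, which runs from (343,145) to (315,285). The tray corners are (213,95), (347,51), (413,323), (308,348). Measuring by masks.

```bash
cat > m.py <<'E'
from h import *
import pickle,sys
np.set_printoptions(precision=4,suppress=True)
im=cv2.imread(f'pics/{sys.argv[1]}.png');c=cam('wrist',pickle.load(open(f'{sys.argv[1]}.pkl','rb')))
h=cv2.cvtColor(im,cv2.COLOR_BGR2HSV)
P=np.array([ray(c,p,.05)[:2] for p in[(213,95),(347,51),(413,323),(308,348)]])
C=P.mean(0);L=P[0]+P[1]-P[2]-P[3];L/=np.linalg.norm(L)
print('tray',C,'long dir',L,np.degrees(np.arctan2(L[1],L[0])),[np.linalg.norm(P[i]-P[(i+1)%4]) for i in range(4)])
roi=np.zeros(h.shape[:2],np.uint8);cv2.fillConvexPoly(roi,np.array([(245,166),(366,136),(396,263),(292,292)]),255)
for n,lo,hi,z in [('ruler',(12,90,60),(24,255,255),.013),('teal',(85,60,20),(102,200,160),.025),('roll',(0,40,60),(11,180,255),.028),('white',(0,0,90),(180,60,255),.025)]:
    m=cv2.inRange(h,lo,hi)&roi
    pts=cv2.findNonZero(m)
    if pts is None: print(n,'none');continue
    nl,lab,st,ce=cv2.connectedComponentsWithStats(m)
    k=1+np.argmax(st[1:,4]); 
    sel=m if n=='ruler' else (lab==k).astype(np.uint8)
    pts=cv2.findNonZero(sel)[:,0]
    W=np.array([ray(c,p,z)[:2] for p in pts],np.float32)
    r=cv2.minAreaRect(W);mu=W.mean(0);u=np.linalg.svd(W-mu,full_matrices=False)[2][0]
    print(n,len(pts),pts.mean(0),'rect',r,'mean',mu,'axis',np.degrees(np.arctan2(u[1],u[0])))
cv2.imwrite('pics/w2c.png',cv2.resize(im[120:310,230:410],None,fx=3,fy=3,interpolation=2))
E
python3 m.py w2
```

```text
tray [0.6234 0.0761] long dir [0.7982 0.6025] 37.04571575552978 [np.float64(0.15138642366413205), np.float64(0.33904435758728435), np.float64(0.14679007274352723), np.float64(0.3366792281709959)]
ruler 1794 [330.1098 203.9738] rect ((0.619071364402771, 0.07003186643123627), (0.20313212275505066, 0.028666924685239792), 9.300796508789062) mean [0.6354 0.0725] axis -171.46552
teal 383 [326.8225 238.5666] rect ((0.5945237278938293, 0.06161560118198395), (0.02175012044608593, 0.040699299424886703), 73.74238586425781) mean [0.5953 0.0618] axis 160.97816
roll 427 [331.0351 191.0984] rect ((0.6551095843315125, 0.07719897478818893), (0.04761810973286629, 0.04495036602020264), 19.820659637451172) mean [0.656  0.0788] axis -166.73067
white 139 [313.6259 255.8705] rect ((0.5664565563201904, 0.06990863382816315), (0.01975027285516262, 0.013716936111450195), 73.01089477539062) mean [0.5667 0.0698] axis -101.746086
```

View pics/w2c.png

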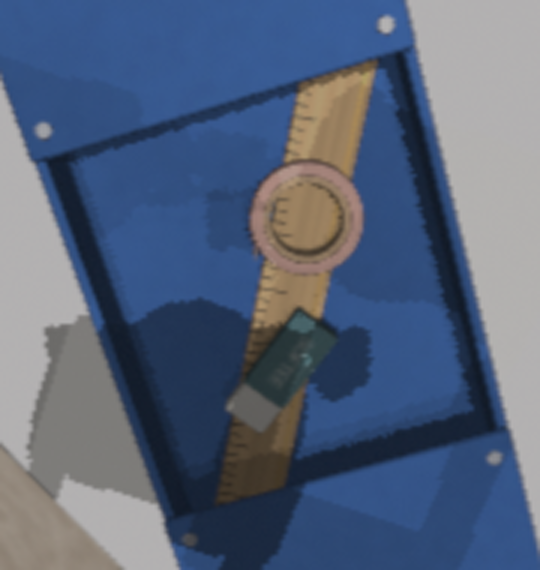

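Roll centre (0.655, 0.077), with the 47 mm diameter matching. The eraser centre is about (0.587, 0.064) with its axis at -16°. The ruler centre is about (0.621, 0.0705), axis 9°, and the tray is at 37°. Roll first, with the fingers part closed to clear the wall.

Emit:
arm_command(steps=[[[0.09, -0.1, -1], [0, 0, 0], -0.46], [[0.09, -0.1, -1], [0, 0, 0], -0.46], [[0.09, -0.1, -1], [0, 0, 0], -0.46]], force=30)

```text
time_s: 2.95
tool_pos: [0.6523, 0.0754, 0.2235]
tool_rot: [[0.939, 0.344, -0.008], [0.344, -0.939, -0.001], [-0.008, -0.001, -1.0]]
ft_force: [-1.2, 0.3, -1.2]
grip_width: 0.729
grasp_force: 0.0
```

Emit:
arm_command(steps=[[[0, 0, -1], [0, 0, 0], -0.46], [[0, 0, -1], [0, 0, 0], -0.46], [[0, 0, -1], [0, 0, 0], -0.46], [[0, 0, -1], [0, 0, 0], -0.46], [[0, 0, -1], [0, 0, 0], -0.46], [[0, 0, -1], [0, 0, 0], -0.46]])

```text
time_s: 3.45
tool_pos: [0.6571, 0.0773, 0.1318]
tool_rot: [[0.939, 0.345, 0.004], [0.345, -0.939, -0.0], [0.003, 0.002, -1.0]]
ft_force: [-0.1, 0.5, 1.2]
grip_width: 0.73
grasp_force: 0.0
```

Emit:
arm_command(steps=[[[-0.02, 0, -0.4], [0, 0, 0], -0.46], [[-0.02, 0, -0.8], [0, 0, 0], -0.46], [[-0.02, 0, -0.8], [0, 0, 0], -0.46], [[-0.02, 0, -0.8], [0, 0, 0], -0.46]])

```text
time_s: 3.78
tool_pos: [0.6525, 0.0783, 0.0489]
tool_rot: [[0.938, 0.346, -0.003], [0.346, -0.938, -0.0], [-0.003, -0.001, -1.0]]
ft_force: [0.9, 0.2, 0.7]
grip_width: 0.733
grasp_force: 0.0
```

Emit:
arm_command(steps=[[[0, 0, -0.15], [0, 0, 0], -0.46], [[0, 0, -0.3], [0, 0, 0], -0.46], [[0, 0, -0.3], [0, 0, 0], -0.46], [[0, 0, -0.3], [0, 0, 0], -0.46], [[0, 0, -0.3], [0, 0, 0], -0.46]])

```text
time_s: 4.2
tool_pos: [0.6542, 0.0788, 0.0201]
tool_rot: [[0.938, 0.347, 0.001], [0.347, -0.938, 0.0], [0.001, 0.0, -1.0]]
ft_force: [0.5, -0.2, 0.1]
grip_width: 0.727
grasp_force: 0.0
```

Emit:
arm_command(steps=[[[0, 0, 0], [0, 0, 0], 1], [[0, 0, 0], [0, 0, 0], 1], [[0, 0, 0], [0, 0, 0], 1], [[0, 0, 0], [0, 0, 0], 1], [[0, 0, 0], [0, 0, 0], 1], [[0, 0, 0], [0, 0, 0], 1]])

```text
time_s: 4.7
tool_pos: [0.6547, 0.0788, 0.0206]
tool_rot: [[0.938, 0.346, 0.002], [0.346, -0.938, 0.0], [0.002, 0.001, -1.0]]
ft_force: [0.0, 0.1, 5.9]
grip_width: 0.536
grasp_force: 31.2
```

Emit:
arm_command(steps=[[[0, 0, 0.3], [0, 0, 0], 1], [[0, 0, 0.6], [0, 0, 0], 1], [[0, 0, 1], [0, 0, 0], 1], [[0, 0, 1], [0, 0, 0], 1]])

```text
time_s: 5.03
tool_pos: [0.6592, 0.0789, 0.1281]
tool_rot: [[0.938, 0.347, 0.014], [0.347, -0.938, 0.0], [0.014, 0.005, -1.0]]
ft_force: [2.1, 0.8, 1.0]
grip_width: 0.531
grasp_force: 31.0
```

Emit:
arm_command(steps=[[[-0.58, -0.76, 0], [0, 0, 0], 1], [[-0.58, -0.76, 0], [0, 0, 0], 1], [[-0.58, -0.76, 0], [0, 0, 0], 1]])

```text
time_s: 5.28
tool_pos: [0.5915, -0.0001, 0.1179]
tool_rot: [[0.938, 0.345, -0.005], [0.345, -0.938, -0.002], [-0.005, -0.0, -1.0]]
ft_force: [0.1, 1.1, -0.8]
grip_width: 0.532
grasp_force: 31.0
```

Emit:
arm_command(steps=[[[-0.58, -0.76, 0], [0, 0, 0], 1], [[-0.58, -0.76, 0], [0, 0, 0], 1], [[-0.58, -0.76, 0], [0, 0, 0], 1]])

```text
time_s: 5.53
tool_pos: [0.5338, -0.076, 0.118]
tool_rot: [[0.939, 0.344, -0.004], [0.344, -0.939, -0.001], [-0.004, -0.001, -1.0]]
ft_force: [1.6, 0.2, -0.5]
grip_width: 0.536
grasp_force: 31.0
```

Emit:
arm_command(steps=[[[-0.58, -0.76, 0], [0, 0, 0], 1], [[-0.58, -0.76, 0], [0, 0, 0], 1], [[-0.58, -0.76, 0], [0, 0, 0], 1]])

```text
time_s: 5.78
tool_pos: [0.4766, -0.1518, 0.1185]
tool_rot: [[0.939, 0.344, -0.003], [0.344, -0.939, -0.001], [-0.003, -0.0, -1.0]]
ft_force: [1.2, -0.3, 0.2]
grip_width: 0.535
grasp_force: 31.0
```

Emit:
arm_command(steps=[[[-0.58, -0.74, 0], [0, 0, 0], 1], [[-0.58, -0.74, 0], [0, 0, 0], 1], [[-0.58, -0.74, 0], [0, 0, 0], 1], [[-0.58, -0.74, 0], [0, 0, 0], 1], [[-0.58, -0.74, 0], [0, 0, 0], 1]])

```text
time_s: 6.2
tool_pos: [0.4218, -0.2232, 0.1192]
tool_rot: [[0.939, 0.344, 0.001], [0.344, -0.939, 0.001], [0.001, -0.001, -1.0]]
ft_force: [0.1, -0.0, -0.9]
grip_width: 0.536
grasp_force: 31.0
```

Emit:
arm_command(steps=[[[0.02, 0, -0.4], [0, 0, 0], 1], [[0.02, 0, -0.8], [0, 0, 0], 1], [[0.02, 0, -1], [0, 0, 0], 1], [[0.02, 0, -1], [0, 0, 0], 1], [[0.02, 0, -1], [0, 0, 0], 1], [[0.02, 0, -1], [0, 0, 0], 1]])

```text
time_s: 6.7
tool_pos: [0.4254, -0.2232, 0.0205]
tool_rot: [[0.938, 0.348, 0.002], [0.348, -0.938, -0.001], [0.002, 0.002, -1.0]]
ft_force: [0.6, -0.1, 0.6]
grip_width: 0.534
grasp_force: 31.0
```

Emit:
arm_command(steps=[[[0, 0, 0], [0, 0, 0], -0.4], [[0, 0, 0], [0, 0, 0], -0.4], [[0, 0, 0], [0, 0, 0], -0.4], [[0, 0, 0], [0, 0, 0], -0.4], [[0, 0, 0.2], [0, 0, 0], -0.4], [[0, 0, 0.5], [0, 0, 0], -0.4], [[0, 0, 0.9], [0, 0, 0], -0.4], [[0, 0, 0.9], [0, 0, 0], -0.4]])

```text
time_s: 7.37
tool_pos: [0.4286, -0.2269, 0.1172]
tool_rot: [[0.938, 0.346, 0.012], [0.346, -0.938, -0.009], [0.008, 0.013, -1.0]]
ft_force: [2.5, -1.9, 0.2]
grip_width: 0.7
grasp_force: 0.0
```

Emit:
arm_command(steps=[[[0.4, 0.75, 0.2], [0, 0, -0.05], 0], [[0.4, 0.75, 0.2], [0, 0, -0.05], 0], [[0.4, 0.75, 0.2], [0, 0, -0.05], 0]])

```text
time_s: 7.62
tool_pos: [0.4664, -0.1457, 0.1317]
tool_rot: [[0.981, 0.195, 0.005], [0.195, -0.981, 0.0], [0.005, 0.001, -1.0]]
ft_force: [0.3, 0.1, -0.1]
grip_width: 0.497
grasp_force: 0.0
```

Emit:
arm_command(steps=[[[0.4, 0.75, 0], [0, 0, -0.05], 0], [[0.4, 0.75, 0], [0, 0, -0.05], 0], [[0.4, 0.75, 0], [0, 0, -0.05], 0]])

```text
time_s: 7.87
tool_pos: [0.5058, -0.0694, 0.1301]
tool_rot: [[0.999, 0.042, 0.003], [0.042, -0.999, 0.002], [0.003, -0.002, -1.0]]
ft_force: [-0.6, -0.5, -0.8]
grip_width: 0.502
grasp_force: 0.0
```

Emit:
arm_command(steps=[[[0.4, 0.75, 0], [0, 0, -0.05], 0], [[0.4, 0.75, 0], [0, 0, -0.05], 0], [[0.4, 0.75, 0], [0, 0, -0.05], 0]])

```text
time_s: 8.12
tool_pos: [0.546, 0.0056, 0.13]
tool_rot: [[0.993, -0.114, 0.003], [-0.114, -0.993, 0.002], [0.003, -0.002, -1.0]]
ft_force: [0.1, -0.6, 0.5]
grip_width: 0.495
grasp_force: 0.0
```

Emit:
arm_command(steps=[[[0.4, 0.6, 0], [0, 0, -0.05], 0], [[0.4, 0.6, 0], [0, 0, -0.05], 0], [[0.4, 0.6, 0], [0, 0, -0.05], 0], [[0.4, 0.6, 0], [0, 0, -0.05], 0], [[0.4, 0.6, 0], [0, 0, -0.05], 0], [[0.4, 0.6, 0], [0, 0, -0.05], 0]])

```text
time_s: 8.62
tool_pos: [0.5826, 0.0604, 0.1289]
tool_rot: [[0.962, -0.271, -0.001], [-0.271, -0.962, -0.001], [-0.001, 0.001, -1.0]]
ft_force: [-1.2, 0.4, -0.7]
grip_width: 0.499
grasp_force: 0.0
```

Run:
```python
from h import *
import pickle
s=arm.get_state();im=arm.read_camera('wrist');cv2.imwrite('pics/w3.png',im[:,:,::-1]);pickle.dump(s,open('w3.pkl','wb'));print(s['tool_pos'],s['tool_rot'],s['time_s'])
b=arm.read_camera('side')[:,:,::-1][180:300,250:460]
a=cv2.resize(im[:,:,::-1],(480,360));b=cv2.resize(b,(320,183))
o=np.zeros((360,800,3),np.uint8);o[:,:480]=a;o[:183,480:]=b;cv2.imwrite('pics/c3.png',o)
```

```text
[0.58262651 0.06038562 0.12890871] [[ 9.62469378e-01 -2.71387088e-01 -1.32135010e-03]
 [-2.71387990e-01 -9.62469869e-01 -5.56285150e-04]
 [-1.12079105e-03  8.94005971e-04 -9.99998972e-01]] 8.6167
```

View pics/c3.png

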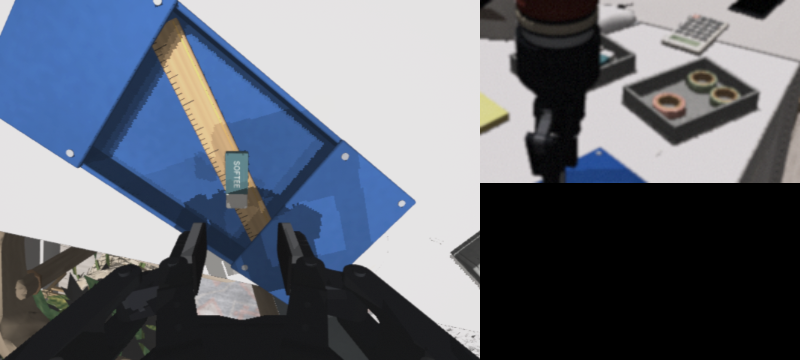

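The pink roll lies in the tape bin. The eraser runs from (237,151) to (236,207), straight along the tool x, between the fingers. Checking its position, and the ruler's too.

Run:
```python
from h import *
import pickle
c=cam('wrist',pickle.load(open('w3.pkl','rb')));k=4/3
a,b=[ray(c,(u*k,v*k),.025)[:2] for u,v in[(237,151.5),(237,208)]]
print('eraser',(a+b)/2,np.linalg.norm(a-b))
for p in[(153,48),(186,33),(243,236),(269,221)]:print('ruler edge',ray(c,(p[0]*k,p[1]*k),.013)[:2])
```

```text
eraser [0.58681193 0.06275716] 0.0565781623349898
ruler edge [0.7182544  0.10045665]
ruler edge [0.72134542 0.06922523]
ruler edge [0.52145849 0.07507462]
ruler edge [0.53116097 0.04379444]
```

Emit:
arm_command(steps=[[[0.04, 0.03, -0.4], [0, 0, 0], 0], [[0.04, 0.03, -0.8], [0, 0, 0], 0], [[0.04, 0.03, -0.8], [0, 0, 0], 0], [[0.04, 0.03, -0.8], [0, 0, 0], 0]])

```text
time_s: 9.05
tool_pos: [0.5839, 0.064, 0.0463]
tool_rot: [[0.962, -0.272, -0.008], [-0.272, -0.962, -0.0], [-0.008, 0.002, -1.0]]
ft_force: [-0.0, 0.2, -0.1]
grip_width: 0.497
grasp_force: 0.0
```

Emit:
arm_command(steps=[[[0, 0, -0.12], [0, 0, 0], 0], [[0, 0, -0.24], [0, 0, 0], 0], [[0, 0, -0.24], [0, 0, 0], 0], [[0, 0, -0.24], [0, 0, 0], 0], [[0, 0, -0.24], [0, 0, 0], 1], [[0, 0, -0.24], [0, 0, 0], 1], [[0, 0, -0.24], [0, 0, 0], 1], [[0, 0, -0.24], [0, 0, 0], 1], [[0, 0, -0.24], [0, 0, 0], 1], [[0, 0, -0.24], [0, 0, 0], 1]], force=30)

```text
time_s: 9.88
tool_pos: [0.5887, 0.0648, 0.0266]
tool_rot: [[0.963, -0.271, 0.002], [-0.271, -0.963, 0.0], [0.002, -0.001, -1.0]]
ft_force: [-0.8, 0.5, 5.8]
grip_width: 0.241
grasp_force: 30.7
```

Emit:
arm_command(steps=[[[0, 0, 0.3], [0, 0, 0], 1], [[0, 0, 0.6], [0, 0, 0], 1], [[0, 0, 1], [0, 0, 0], 1], [[0, 0, 1], [0, 0, 0], 1]])

```text
time_s: 10.22
tool_pos: [0.5932, 0.0648, 0.1335]
tool_rot: [[0.963, -0.271, 0.014], [-0.271, -0.963, -0.0], [0.014, -0.004, -1.0]]
ft_force: [2.4, -0.1, 0.5]
grip_width: 0.24
grasp_force: 30.1
```

Emit:
arm_command(steps=[[[0, -0.96, 0], [0, 0, 0.07], 1], [[0, -0.96, 0], [0, 0, 0.07], 1], [[0, -0.96, 0], [0, 0, 0.07], 1]])

```text
time_s: 10.47
tool_pos: [0.5876, -0.0349, 0.1255]
tool_rot: [[0.999, -0.052, 0.001], [-0.052, -0.999, -0.003], [0.001, 0.003, -1.0]]
ft_force: [0.8, 0.4, -1.5]
grip_width: 0.239
grasp_force: 30.1
```

Emit:
arm_command(steps=[[[0, -0.96, 0], [0, 0, 0.07], 1], [[0, -0.96, 0], [0, 0, 0.07], 1], [[0, -0.96, 0], [0, 0, 0.07], 1]])

```text
time_s: 10.72
tool_pos: [0.5873, -0.1319, 0.1251]
tool_rot: [[0.986, 0.165, 0.0], [0.165, -0.986, -0.003], [-0.0, 0.003, -1.0]]
ft_force: [0.1, 0.5, 0.4]
grip_width: 0.237
grasp_force: 30.1
```

Emit:
arm_command(steps=[[[0, -0.96, 0], [0, 0, 0.07], 1], [[0, -0.96, 0], [0, 0, 0.07], 1], [[0, -0.96, 0], [0, 0, 0.07], 1]])

```text
time_s: 10.97
tool_pos: [0.5873, -0.2283, 0.1252]
tool_rot: [[0.927, 0.375, 0.001], [0.375, -0.927, -0.003], [-0.0, 0.003, -1.0]]
ft_force: [-0.0, 0.6, -0.0]
grip_width: 0.239
grasp_force: 30.1
```

Emit:
arm_command(steps=[[[0, -0.96, 0], [0, 0, 0.07], 1], [[0, -0.96, 0], [0, 0, 0.07], 1], [[0, -0.96, 0], [0, 0, 0.07], 1], [[0, -0.96, 0], [0, 0, 0.07], 1], [[0, -0.96, 0], [0, 0, 0.07], 1]])

```text
time_s: 11.38
tool_pos: [0.5871, -0.3191, 0.1245]
tool_rot: [[0.824, 0.566, -0.001], [0.566, -0.824, 0.002], [0.0, -0.002, -1.0]]
ft_force: [-0.8, 0.6, -0.6]
grip_width: 0.238
grasp_force: 30.1
```

Emit:
arm_command(steps=[[[0.02, 0, -0.4], [0, 0, 0], 1], [[0.02, 0, -0.8], [0, 0, 0], 1], [[0.02, 0, -1], [0, 0, 0], 1], [[0.02, 0, -1], [0, 0, 0], 1], [[0.02, 0, -1], [0, 0, 0], 1], [[0.02, 0, -1], [0, 0, 0], 1]])

```text
time_s: 11.88
tool_pos: [0.5906, -0.3184, 0.0267]
tool_rot: [[0.822, 0.57, 0.001], [0.57, -0.822, -0.0], [0.001, 0.001, -1.0]]
ft_force: [-0.3, 0.2, -0.2]
grip_width: 0.238
grasp_force: 32.7
```

Emit:
arm_command(steps=[[[0, 0, 0], [0, 0, 0], -0.1], [[0, 0, 0], [0, 0, 0], -0.1], [[0, 0, 0], [0, 0, 0], -0.1], [[0, 0, 0], [0, 0, 0], -0.1], [[0, 0, 0.2], [0, 0, 0], -0.1], [[0, 0, 0.5], [0, 0, 0], -0.1], [[0, 0, 1], [0, 0, 0], -0.1], [[0, 0, 1], [0, 0, 0], -0.1]])

```text
time_s: 12.55
tool_pos: [0.5935, -0.322, 0.1336]
tool_rot: [[0.823, 0.569, 0.01], [0.569, -0.823, -0.007], [0.005, 0.012, -1.0]]
ft_force: [2.7, -1.7, 1.7]
grip_width: 0.552
grasp_force: 0.0
```

Emit:
arm_command(steps=[[[0.08, 0.98, 0.1], [0, 0, -0.0364], -0.2], [[0.08, 0.98, 0.1], [0, 0, -0.0364], -0.2], [[0.08, 0.98, 0.1], [0, 0, -0.0364], -0.2]])

```text
time_s: 12.8
tool_pos: [0.5982, -0.2175, 0.1369]
tool_rot: [[0.881, 0.472, 0.002], [0.472, -0.881, 0.002], [0.002, -0.001, -1.0]]
ft_force: [0.7, -0.2, -0.5]
grip_width: 0.599
grasp_force: 0.0
```

Emit:
arm_command(steps=[[[0.08, 0.98, 0], [0, 0, -0.0364], -0.2], [[0.08, 0.98, 0], [0, 0, -0.0364], -0.2], [[0.08, 0.98, 0], [0, 0, -0.0364], -0.2]])

```text
time_s: 13.05
tool_pos: [0.6054, -0.1186, 0.1355]
tool_rot: [[0.929, 0.37, -0.0], [0.37, -0.929, 0.002], [0.001, -0.002, -1.0]]
ft_force: [0.2, -0.7, -0.2]
grip_width: 0.6
grasp_force: 0.0
```

Emit:
arm_command(steps=[[[0.08, 0.98, 0], [0, 0, -0.0364], -0.2], [[0.08, 0.98, 0], [0, 0, -0.0364], -0.2], [[0.08, 0.98, 0], [0, 0, -0.0364], -0.2]])

```text
time_s: 13.3
tool_pos: [0.6136, -0.0209, 0.1356]
tool_rot: [[0.965, 0.262, 0.0], [0.262, -0.965, 0.002], [0.001, -0.002, -1.0]]
ft_force: [-0.1, -0.1, 1.6]
grip_width: 0.603
grasp_force: 0.0
```

Emit:
arm_command(steps=[[[0.08, 0.98, 0], [0, 0, -0.0364], -0.2], [[0.08, 0.98, 0], [0, 0, -0.0364], -0.2], [[0.08, 0.98, 0], [0, 0, -0.0364], -0.2], [[0.08, 0.98, 0], [0, 0, -0.0364], -0.2], [[0.08, 0.98, 0], [0, 0, -0.0364], -0.2], [[0.08, 0.98, 0], [0, 0, -0.0364], -0.2]])

```text
time_s: 13.8
tool_pos: [0.6217, 0.0713, 0.1353]
tool_rot: [[0.989, 0.147, -0.0], [0.147, -0.989, -0.001], [-0.0, 0.001, -1.0]]
ft_force: [0.1, -0.1, -0.8]
grip_width: 0.601
grasp_force: 0.0
```

Run:
```python
from h import *
import pickle
s=arm.get_state();im=arm.read_camera('wrist');cv2.imwrite('pics/w4.png',im[:,:,::-1]);pickle.dump(s,open('w4.pkl','wb'));print(s['tool_pos'],s['tool_rot'],s['time_s'])
b=arm.read_camera('side')[:,:,::-1][180:300,250:460]
a=cv2.resize(im[:,:,::-1],(480,360));b=cv2.resize(b,(320,183))
o=np.zeros((360,800,3),np.uint8);o[:,:480]=a;o[:183,480:]=b;cv2.imwrite('pics/c4.png',o)
```

```text
[0.62165401 0.07133921 0.13525599] [[ 9.89132216e-01  1.47028757e-01 -6.68947726e-05]
 [ 1.47028594e-01 -9.89131626e-01 -1.10434852e-03]
 [-2.28538725e-04  1.08251126e-03 -9.99999388e-01]] 13.8
```

View pics/c4.png

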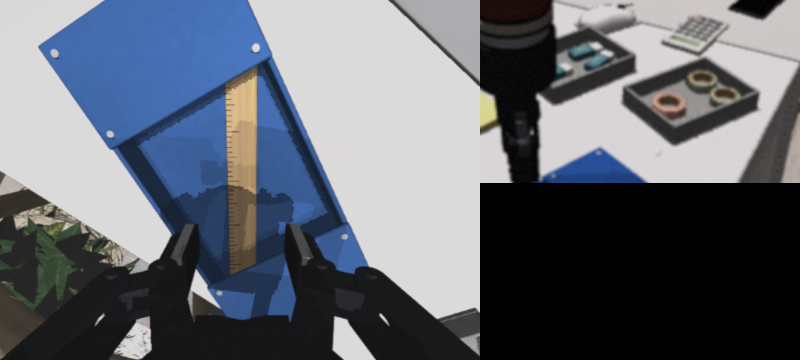

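Eraser and roll are both in their bins. The ruler runs straight from (241,80) to (243,270), centred on the gripper. Descending to grip it.

Emit:
arm_command(steps=[[[0, 0, -0.4], [0, 0, 0], -0.1], [[0, 0, -0.8], [0, 0, 0], -0.1], [[0, 0, -0.95], [0, 0, 0], 0], [[0, 0, -0.95], [0, 0, 0], 0], [[0, 0, -0.95], [0, 0, 0], 0]])

```text
time_s: 14.32
tool_pos: [0.6206, 0.0714, 0.0391]
tool_rot: [[0.989, 0.146, -0.003], [0.146, -0.989, -0.0], [-0.003, -0.0, -1.0]]
ft_force: [-0.6, 0.9, 0.3]
grip_width: 0.502
grasp_force: 0.0
```

Emit:
arm_command(steps=[[[0, 0, -0.1], [0, 0, 0], 0], [[0, 0, -0.22], [0, 0, 0], 0], [[0, 0, -0.22], [0, 0, 0], 0], [[0, 0, -0.22], [0, 0, 0], 0], [[0, 0, -0.22], [0, 0, 0], 0]])

```text
time_s: 14.73
tool_pos: [0.6219, 0.0728, 0.0188]
tool_rot: [[0.989, 0.147, 0.001], [0.147, -0.989, 0.0], [0.001, 0.0, -1.0]]
ft_force: [0.3, 0.8, 0.5]
grip_width: 0.498
grasp_force: 0.0
```

Emit:
arm_command(steps=[[[0, 0, -0.03], [0, 0, 0], 0], [[0, 0, -0.05], [0, 0, 0], 0], [[0, 0, -0.05], [0, 0, 0], 0], [[0, 0, -0.05], [0, 0, 0], 0]])

```text
time_s: 15.07
tool_pos: [0.6214, 0.0728, 0.0132]
tool_rot: [[0.989, 0.147, -0.0], [0.147, -0.989, 0.0], [-0.0, -0.0, -1.0]]
ft_force: [-0.8, -0.3, 0.4]
grip_width: 0.503
grasp_force: 0.0
```

Emit:
arm_command(steps=[[[0, 0, 0], [0, 0, 0], 1], [[0, 0, 0], [0, 0, 0], 1], [[0, 0, 0], [0, 0, 0], 1], [[0, 0, 0], [0, 0, 0], 1], [[0, 0, 0], [0, 0, 0], 1]], force=60)

```text
time_s: 15.48
tool_pos: [0.6222, 0.0728, 0.014]
tool_rot: [[0.989, 0.147, 0.001], [0.147, -0.989, 0.0], [0.001, 0.0, -1.0]]
ft_force: [-0.0, 0.5, 3.8]
grip_width: 0.326
grasp_force: 60.4
```

Emit:
arm_command(steps=[[[0, 0, 0.05], [0, 0, 0], 1], [[0, 0, 0.1], [0, 0, 0], 1], [[0, 0, 0.1], [0, 0, 0.03], 1], [[0, 0, 0.1], [0, 0, 0.055], 1], [[0, 0, 0.1], [0, 0, 0.055], 1]])

```text
time_s: 15.9
tool_pos: [0.6213, 0.0727, 0.0233]
tool_rot: [[0.949, 0.316, -0.0], [0.316, -0.949, -0.0], [-0.0, -0.0, -1.0]]
ft_force: [-1.2, 0.0, -0.8]
grip_width: 0.324
grasp_force: 59.4
```

Emit:
arm_command(steps=[[[-0.1, -0.08, 0], [0, 0, 0], 1], [[-0.2, -0.15, 0], [0, 0, 0], 1], [[-0.3, -0.22, 0], [0, 0, 0], 1], [[-0.36, -0.27, 0], [0, 0, 0], 1], [[-0.36, -0.27, 0], [0, 0, 0], 1], [[-0.36, -0.27, 0], [0, 0, 0], 1]])

```text
time_s: 16.4
tool_pos: [0.5855, 0.0455, 0.0235]
tool_rot: [[0.949, 0.314, -0.0], [0.314, -0.949, -0.0], [-0.0, 0.0, -1.0]]
ft_force: [0.7, 0.5, -1.0]
grip_width: 0.329
grasp_force: 59.5
```

Run:
```python
from h import *
s=arm.get_state();im=arm.read_camera('wrist')[:,:,::-1];print(s['tool_pos'],s['joint_positions'],s['ft_force'],s['time_s'])
b=arm.read_camera('side')[:,:,::-1][260:460,150:400]
o=np.zeros((360,800,3),np.uint8);o[:,:480]=cv2.resize(im,(480,360));o[:256,480:]=cv2.resize(b,(320,256));cv2.imwrite('pics/c5.png',o)
```

```text
[0.58552522 0.0455337  0.02345477] [-2.39664940e+00  2.34756977e+01  1.04465505e+02 -5.16597631e-03
  5.20625589e+01  6.93142049e+01] [ 0.72881109  0.49511131 -1.0009131 ] 16.4
```

View pics/c5.png

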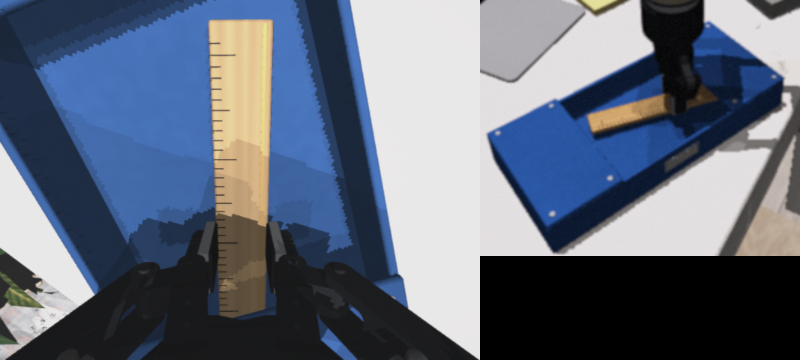

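The free end is clear at (240,20), and the near end is under the near cover. Now tilt the far end up, keeping the near end low.

Emit:
arm_command(steps=[[[0, 0, 0.03], [0.0061, -0.0185, 0], 1], [[0, 0, 0.075], [0.0123, -0.0369, 0], 1], [[-0.01, 0, 0.14], [0.0184, -0.0554, 0], 1], [[-0.03, -0.01, 0.21], [0.0246, -0.0738, 0], 1], [[-0.03, -0.01, 0.21], [0.0246, -0.0738, 0], 1], [[-0.03, -0.01, 0.21], [0.0246, -0.0738, 0], 1], [[-0.03, -0.01, 0.21], [0.0246, -0.0738, 0], 1], [[-0.03, -0.01, 0.21], [0.0246, -0.0738, 0], 1]])

```text
time_s: 17.17
tool_pos: [0.5835, 0.0449, 0.0444]
tool_rot: [[0.921, 0.315, 0.229], [0.306, -0.949, 0.076], [0.242, -0.0, -0.97]]
ft_force: [1.1, 0.2, -0.3]
grip_width: 0.328
grasp_force: 59.5
```

Run:
```python
from h import *
s=arm.get_state();im=arm.read_camera('wrist')[:,:,::-1];print(s['tool_pos'],s['joint_positions'],s['ft_force'],s['time_s'])
R=s['tool_rot'];T=s['tool_pos']
for k in(.115,-.115):print(T+R@[k,0,.0045])
b=arm.read_camera('side')[:,:,::-1][240:440,150:400]
o=np.zeros((360,800,3),np.uint8);o[:,:480]=cv2.resize(im,(480,360));o[:256,480:]=cv2.resize(b,(320,256));cv2.imwrite('pics/c6.png',o)
```

```text
[0.58351161 0.04486633 0.04443478] [ -5.32683997  15.14468704 114.18865151   9.05812668  38.16379521
  59.77215775] [ 1.06939601  0.20107029 -0.33486258] 17.1667
[0.69043572 0.08040504 0.06787588]
[0.47865254 0.01001442 0.01226076]
```

View pics/c6.png

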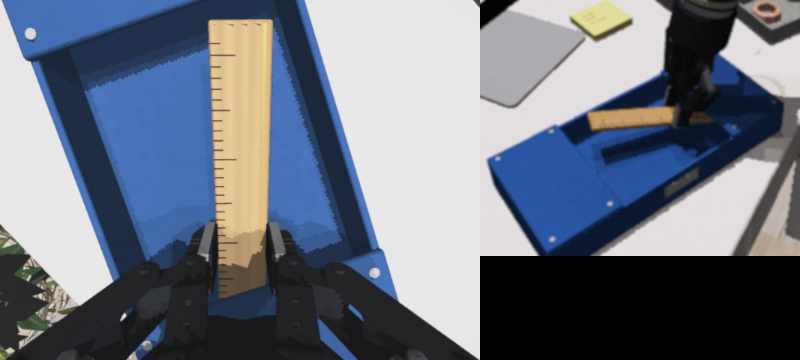

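The ends are at z 0.068 and 0.012, with no contact forces, so the slanting step is met. Now draw it out forward while tilting further.

Emit:
arm_command(steps=[[[0.11, 0.04, 0.05], [0.005, -0.0158, 0], 1], [[0.24, 0.08, 0.11], [0.0105, -0.0316, 0], 1], [[0.34, 0.11, 0.2], [0.0193, -0.058, 0], 1], [[0.44, 0.145, 0.29], [0.0281, -0.0844, 0], 1], [[0.65, 0.22, 0.32], [0.0281, -0.0844, 0], 1], [[0.89, 0.3, 0.35], [0.0281, -0.0844, 0], 1], [[0.89, 0.3, 0.35], [0.0281, -0.0844, 0], 1], [[0.89, 0.3, 0.35], [0.0281, -0.0844, 0], 1]])

```text
time_s: 17.93
tool_pos: [0.6733, 0.0751, 0.0801]
tool_rot: [[0.821, 0.316, 0.476], [0.274, -0.949, 0.158], [0.502, 0.0, -0.865]]
ft_force: [0.2, -0.2, 0.4]
grip_width: 0.325
grasp_force: 59.5
```

Run:
```python
from h import *
s=arm.get_state();print(s['tool_pos'],s['joint_positions'],s['ft_force'],s['time_s'])
R=s['tool_rot'];T=s['tool_pos'];L=np.array([.798,.6025,0])
for k in(.115,-.115):
    p=T+R@[k,0,.0045];print(p,(p-[.6234,.0761,0])@L)
```

```text
[0.67333214 0.07509737 0.08010815] [ -4.52178912  16.4388592  111.8410218   26.44053895  26.03535031
  45.78625642] [ 0.22376645 -0.18519104  0.41749129] 17.9333
[0.7698524  0.10729568 0.1338888 ] 0.13566440895914542
[0.58109438 0.04432484 0.01854113] -0.05290441888201906
```

Emit:
arm_command(steps=[[[0, 0, 0.3], [0, 0, 0], 1], [[0, 0, 0.6], [0, 0, 0], 1], [[-0.1, 0, 0.9], [0, 0, 0], 1], [[-0.3, 0, 1], [-0.01, 0.03, 0], 1], [[-0.5, 0, 1], [-0.021, 0.0632, 0], 1], [[-0.7, 0, 1], [-0.0315, 0.095, 0], 1], [[-0.7, 0, 1], [-0.042, 0.1265, 0], 1], [[-0.7, 0, 1], [-0.0525, 0.158, 0], 1], [[-0.7, 0, 1], [-0.0525, 0.158, 0], 1], [[-0.7, 0, 1], [-0.0525, 0.158, 0], 1]])

```text
time_s: 18.77
tool_pos: [0.6016, 0.0751, 0.1782]
tool_rot: [[0.949, 0.316, 0.0], [0.316, -0.949, 0.001], [0.001, -0.001, -1.0]]
ft_force: [-0.1, -0.9, -1.1]
grip_width: 0.328
grasp_force: 59.5
```

Emit:
arm_command(steps=[[[0, 0, 0.2], [0, 0, 0], 1], [[0, 0, 0.4], [0, 0, 0], 1], [[0, 0, 0.5], [0, 0, 0], 1], [[0, 0, 0.5], [0, 0, 0], 1], [[0, 0, 0.5], [0, 0, 0], 1], [[0, 0, 0.5], [0, 0, 0], 1], [[0, 0, 0.5], [0, 0, 0], 1], [[0, 0, 0.5], [0, 0, 0], 1], [[0, 0, 0.5], [0, 0, 0], 1], [[0, 0, 0.5], [0, 0, 0], 1]])

```text
time_s: 19.6
tool_pos: [0.6012, 0.0747, 0.2285]
tool_rot: [[0.949, 0.315, -0.001], [0.315, -0.949, 0.001], [-0.0, -0.001, -1.0]]
ft_force: [0.2, -0.0, -0.7]
grip_width: 0.325
grasp_force: 59.5
```

Run:
```python
from h import *
s=arm.get_state();im=arm.read_camera('wrist')[:,:,::-1];print(s['tool_pos'],abs(s['qd']).max(),s['ft_force'],s['time_s'],s['grasp_force'],s['grip_width'])
b=arm.read_camera('side')[:,:,::-1]
o=np.zeros((360,800,3),np.uint8);o[:,:320]=cv2.resize(im,(320,240)).repeat(2,0)[:360] if 0 else cv2.copyMakeBorder(cv2.resize(im,(320,240)),0,120,0,0,0);o[:,320:]=cv2.resize(b,(480,360));cv2.imwrite('pics/c7.png',o)
```

```text
[0.60123323 0.07473764 0.22853129] 0.3339106728822625 [ 0.16568178 -0.00503745 -0.66442246] 19.6 59.48993682861328 0.32529363294530367
```

View pics/c7.png

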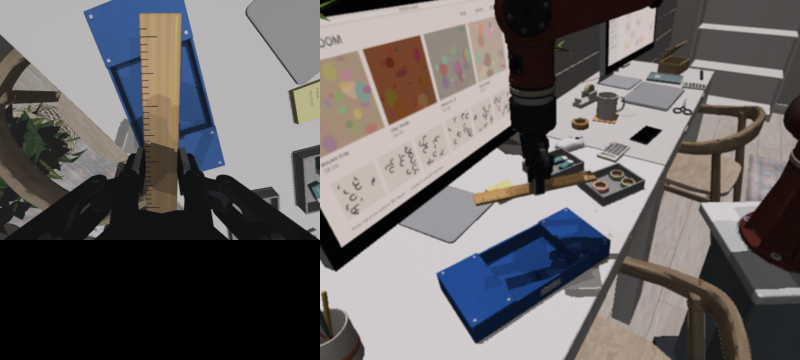

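The ruler is held level at about z 0.22, well clear of the tray, with both loose things in their bins. Handing in.

```bash
python3 -c "
from workcell import arm
print(arm.close_job())"
```

```text
the job is handed in; nothing more can be done
None
```

I handed the job in at about 20 s: the eraser and pink tape roll are in their matching bins, and the ruler is held still and level, about 17 cm above the tray's covers. The hand-in call returned no verdict.

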